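# Sweep the toolbox lid clear, then hold it open

## Robot

A 6-joint arm with a two-finger parallel gripper is mounted at the origin on the work surface. World frame = base frame: x ahead of the robot, y to its left, z up, the work surface at z = 0. Lengths are in m, angles in rad, forces in N, time in s.
With the tool pointing down it reaches from about 0.25 to 0.725 m from the base axis. Payload 4 kg.
Tool frame: the origin (TCP) lies between the finger pads; the fingertips stand 8 mm ahead of it and the grasp point (between the pads) lies 11 mm behind it; z points along the fingers, y is the line along which they close (so a half turn about z gives the same grasp; the last joint's range is limited). The gripper opens to 85 mm and grips with 20 to 120 N. Pads are 22 mm wide; open, the fingers measure 114 mm over their backs; the gripper's body (76 mm by 85 mm) begins 54 mm behind the grasp point. The pads swing forward as they close: fully open they stand 13 mm farther back than shut.
Start: joints at [-1.189, 0.241, 0.005, 1.335, 0, 1.571], TCP at [0.186, -0.464, 0.239] pointing down, gripper open.
Joint ranges: [-2.72, 2.72], [-1.05, 1.87], [-1.09, 1.28], [-1.99, 2.15], [-1.42, 1.44], [-3.14, 3.14]. Speed limits (rad/s): [2.79, 2.79, 3.14, 3.14, 3.14, 3.14].

## Interface

Orientations are given as a unit quaternion [x, y, z, w].
In Python, from workcell import status, viewer, bot gives the robot as it stands.
- The arm moves only by the tool servo_tool, never from a script. Its argument "commands" is a list of rows, each a list of 5 numbers: the finger opening in mm, from 0 to 85.4, then the shift along the tool's x, y, z in mm, then the turn about the tool's z in rad. A call has 1 to 20 rows; each row shifts and turns the commanded pose from where the row before left it, along the tool's axes as they then stand; what a row does not reach is not made up. A row lasts 1/8 s, in which the tool goes at most 62.5 mm and 10.7 degrees, less where a joint would pass 70% of its speed; a pose out of reach is approached as far as the arm can. A call is refused whole if a number of a shift passes 62.5 or a number of a turn 0.188, either way. A call with a gripper value outside its range is refused whole. The fingers move at their own pace and stop on an object; the grip force is fixed at half the most. Time passes only in rows, so rows that do not move let the fingers close. It gives the time, the measured TCP pose, the force, the opening and the grip force at its end, in the units of the state.
- status.get_obs(): the state, without advancing time (a new reading comes with each control period).
- viewer.camera(name): name is "scene" or "top" or "wrist"; returns (picture, depth): 384x512x3 uint8, red, green, blue; 384x512 float32, m along the optical axis (not along the pixel's ray), 0 where there is no reading.
- viewer.get_calibration(name): a dict with "camera_matrix" (3x3 intrinsics, pixels), "distortion" ([k1, k2, p1, p2, k3] as OpenCV has them; the pictures are not rectified), "R" (3x3) and "t" (3): a world point X has camera coordinates R X + t; the wrist camera has in their place "T_tool_cam" (4x4, takes a point from camera to tool coordinates, whose origin is the TCP and whose axes are the flange's). Camera axes: x right, y down, z forward; pixel columns grow to the right and rows downward; lengths in m; the calibration is good to about 2 mm. A picture is of the moment at which its call begins: read the wrist's pose just before it. get_calibration takes no time and is no camera call.
- bot.job_done(): hands the job in; it is judged then, once.
Trained networks look in the newest picture that a camera, given by its name, has taken for a name from the list of things; names that differ only in an ending like _2 or _b are one class to them, and where a whole thing is asked for, a point or a joint stands for the part that bears it (a point fixed in the world has none). Each returns a list of dicts, best first, with "p" (0 to 1); they miss things now and then, are a little off and sometimes report something else, mostly with a low value. They report only what shows in the picture. A call takes as long as a camera call. They do not tell look-alikes from the thing itself.
- viewer.masks_of(camera, label): "mask" (384x512 bool, what is visible of it) and "pixel" ([row, column] in pixels, amid what is visible of it).
- viewer.spot_point(camera, label): "pixel" ([row, column] in pixels: a listed point, or the origin of a listed thing).
The state is a dict: "clock": time; "joint_pos": joint angles; "joint_vel": joint speeds; "tau": joint torques, N m; "eef_pos": TCP position; "tool_rot": TCP orientation; "ft_force": force on the tool from outside, world axes, zero at the start; "ft_torque": the same for the moment, N m; "grip_width": finger opening in m; "grasp_force": force on a finger pad.
Only numpy, scipy, OpenCV 4.12 (cv2) and the standard library are available. Lean on these libraries where they do the work, as an engineer would, in place of code of your own. Each camera call takes 0.05 s, during which the arm holds its last target. There are 200 camera calls.

## Task

Bike parts have been left on the closed toolbox lid: pick up the brush, sweep both white light mounts and the silver seat clamp off the lid into the open blue tray beside it, without touching them with the fingers, and put the brush back down on the shelf, away from the tray. Then lift the lid (it has an orange handle) and hold it open with the fingers at 60 degrees from closed so that I can take tools out: it falls shut if let go, so finish while still holding it there. Leave the glass jar, the red lamp and the spray can where they stand.

Things in the scene. Friction and masses are not known exactly. Their poses are not given: they have to be found in the camera images.
- toolbox: fixed black plastic toolbox, 150 mm (its x) by 260 mm (its y); with the lid shut its flat top is 112 mm above the shelf. Origin: centre of its underside. Its x axis points from the handle side (front) to the hinge side, z up. The tray stands against one of its short ends (its +y or -y end) and a closed case against the other
- lid (a joint): the toolbox lid's hinge angle in rad: 0 shut, growing as the front edge is lifted, up to 1.8; 60 degrees is 1.047. The lid is a flat black plate 150 x 260 x 12 mm, about 0.35 kg, freely hinged along the far (+x) upper rim, and falls shut by its own weight
- lid_handle (a point): middle of the orange handle bar on the lid's front edge: a round bar 12 mm thick, 124 mm long, running along the toolbox's y, 40 mm out in front of the lid's edge (34 mm clear gap behind it) and 106 mm above the shelf when shut; 190 mm from the hinge line. The axes turn with the lid; with the lid shut they are those of the toolbox
- lid_hinge (a point): middle of the lid's hinge line, 100 mm above the shelf, 75 mm behind the toolbox's centre. The lid turns about the toolbox's y axis through this point; the handle is 190 mm towards the front of it and 6 mm above it when shut
- tray: fixed open blue tray, 150 mm (its x) by 120 mm (its y), 85 mm high, walls 4 mm, floor 5 mm. It stands with its long side about 8 mm from one end of the toolbox, its rim 27 mm below the lid's top, at the same yaw as the toolbox; may be at either end. Origin: centre of its underside, z up
- case: fixed closed grey parts case with a yellow top, 150 mm by 120 mm, 80 mm high, against the other end of the toolbox. Origin: centre of its underside
- brush: bench brush standing on its grey and black bristles on the shelf, to the left or right of the toolbox: 140 mm long (its x), bristles 28 mm thick (its y) and 30 mm high, and above them a wooden back and grip, 24 mm thick, from 30 to 74 mm above the bristle tips; the top 30 mm is 90 mm long. About 0.13 kg. Origin: centre of the bristle tips, z up through the grip
- mount_a: white plastic light mount lying on the lid, 36 x 26 x 20 mm, about 25 g. Origin: centre of its underside, z up
- mount_b: second white light mount, the same as mount_a
- clamp: silver aluminium seat clamp lying flat on the lid: a ring 38 mm across and 16 mm high with a lug to 28 mm from the centre on its x axis, about 50 g. Origin: centre of the ring's underside, z up
- jar: clear glass jar with steel screw lid, 72 mm across, 100 mm high, loose, on the opposite side from the brush; not to be disturbed. Origin: centre of its underside
- lamp: red bicycle rear lamp, 34 x 60 x 44 mm with a small switch on top, beyond the toolbox; not to be disturbed. Origin: centre of its underside
- can: green spray can, 56 mm across, 150 mm high, beyond the toolbox; not to be disturbed. Origin: centre of its underside
Mind the look-alikes: they are no part of the job. Leave any yellow look-alike of the brush alone.

How it is judged:
On the way, in this order (a step that is already met when the one before it is completed fails the run):
1. both light mounts and the seat clamp lie in the tray, the lid still shut (x of mount_a in the frame of tray between -0.0735 and 0.0735 m and y of mount_a in the frame of tray between -0.0585 and 0.0585 m and z of each of mount_a, mount_b, clamp in the frame of tray below 0.075 m and x of mount_b in the frame of tray between -0.0735 and 0.0735 m and y of mount_b in the frame of tray between -0.0585 and 0.0585 m and x of clamp in the frame of tray between -0.0735 and 0.0735 m and y of clamp in the frame of tray between -0.0585 and 0.0585 m and value of joint lid below 0.1 rad), for 0.2 s.
2. the brush is down on the shelf, let go (height (world z) of brush below 0.025 m and contact force between brush and the fingers below 0.1 N and linear speed of brush below 0.03 m/s and horizontal distance between brush and tray above 0.09 m), for 0.2 s.
3. the lid is held open at 60 degrees (value of joint lid between 0.942 and 1.152 rad and contact force between lid and the fingers above 0.3 N and contact force between lid and brush below 0.05 N and contact force between lid and mount_a below 0.05 N and contact force between lid and mount_b below 0.05 N and contact force between lid and clamp below 0.05 N), for 0.2 s.
At the end, for the whole second after the job is handed in: Gripper's fingers hold the lid still at 60 degrees from shut, within 6, pressing on it with at least 0.3 N, no brush or part touching it; both mounts and the clamp are inside the tray; the brush rests on the shelf, let go, its centre over 90 mm from the tray's centre (all of step 2 and all of step 3 and x of mount_a in the frame of tray between -0.0735 and 0.0735 m and y of mount_a in the frame of tray between -0.0585 and 0.0585 m and z of each of mount_a, mount_b, clamp in the frame of tray below 0.075 m and x of mount_b in the frame of tray between -0.0735 and 0.0735 m and y of mount_b in the frame of tray between -0.0585 and 0.0585 m and x of clamp in the frame of tray between -0.0735 and 0.0735 m and y of clamp in the frame of tray between -0.0585 and 0.0585 m and velocity of joint lid between -0.1 and 0.1 rad/s); the arm keeps its last pose, push and grip.
It fails at once if the jar, lamp or spray can is shifted by more than 25 mm (distance of any of jar, lamp, can from where it was at the start of the episode above 0.025 m).
It fails at once if a loose part is pushed or picked by the fingers instead of the brush (contact force between any of mount_a, mount_b, clamp and the fingers above 1 N).
It also fails if it takes over 72 s, if anything falls off the work surface, if the arm or the gripper's body presses on something with over 40 N, if the wrist force passes 120 N, or if a joint passes its speed limit or range.

## Working session

There is one attempt and no reset: what is moved stays moved. The work goes in short steps, Python scripts to look and compute and a tool call to move; the robot and the scene stay as the last step left them, time stands still between calls to the robot, and variables do not carry over. Pictures are saved under pics/ and viewed, at most 10 in all, crops included, and the job is handed in when it is done.

Besides the shell and the picture viewer there is one more tool, called after "Request:" as name(argument=value, ...), one argument or row to a line, values as JSON. servo_tool: Moves the arm, as the interface text tells. Its arguments: {"type":"object","properties":{"commands":{"type":"array"}},"required":["commands"]}

```bash
mkdir -p pics
cat > h.py <<'E'
import numpy as np, cv2
from scipy.spatial.transform import Rotation as R
from workcell import status, viewer, bot
def save(n,img): cv2.imwrite('pics/'+n+'.png',cv2.cvtColor(img,cv2.COLOR_RGB2BGR))
def cam_pose(name,obs=None):
    c=viewer.get_calibration(name)
    if 'R' in c: return c,np.array(c['R']).T,-np.array(c['R']).T@np.array(c['t'])
    o=obs or status.get_obs(); T=np.array(c['T_tool_cam']); Rt=R.from_quat(o['tool_rot']).as_matrix()
    return c,Rt@T[:3,:3],Rt@T[:3,3]+np.array(o['eef_pos'])
def rays(name,uv,obs=None):
    c,Rw,p=cam_pose(name,obs)
    n=cv2.undistortPoints(np.array(uv,float).reshape(-1,1,2),np.array(c['camera_matrix']),np.array(c['distortion'])).reshape(-1,2)
    return np.c_[n,np.ones(len(n))]@Rw.T,p
def cloud(name,mask,depth,obs=None):
    m=mask&(depth>0); v,u=np.nonzero(m); d,p=rays(name,np.c_[u,v],obs)
    return d*depth[m][:,None]+p
def atz(name,uv,z,obs=None):
    d,p=rays(name,uv,obs); return p+d*((z-p[2])/d[:,2])[:,None]
E
cat > a.py <<'E'
from h import *
print(status.get_obs())
for n in ['scene','top']:
    img,dep=viewer.camera(n); save(n+'0',img); np.save(n+'0.npy',dep)
    for l in ['toolbox','lid_handle','tray','case','brush','mount_a','clamp','jar','lamp','can']:
        for r in viewer.masks_of(n,l)[:3]:
            P=cloud(n,r['mask'],dep)
            if len(P)<5: continue
            zt=np.percentile(P[:,2],95); Q=P[P[:,2]>zt-.012]; rc=cv2.minAreaRect((Q[:,:2]*1000).astype(np.float32))
            print(n,l,round(r['p'],2),np.round(r['pixel']),len(P),'med',np.median(P,0).round(3),'ztop',zt.round(3),'rect',np.round(rc[0]),np.round(rc[1]),round(rc[2]))
E
python3 a.py
```

```text
{'clock': 0.0, 'joint_pos': array([-1.18903270e+00,  2.41416262e-01,  3.71211790e-03,  1.33520340e+00,
        2.09257407e-05,  1.57082988e+00]), 'joint_vel': array([-2.22742628e-04, -1.84995190e-03,  1.00325614e-03, -1.60171262e-03,
       -6.92172204e-04,  9.14941702e-05]), 'tau': array([-2.11359463e-05, -3.72314501e+01,  2.52409297e+01,  1.68991339e-02,
        3.41892360e-05,  4.75071928e-06]), 'eef_pos': array([ 0.18605253, -0.46342416,  0.23840669]), 'tool_rot': array([ 9.81839952e-01,  1.89708181e-01, -1.90019172e-04, -1.03841513e-03]), 'ft_force': array([ 0.17822733, -0.86948567,  0.90539661]), 'ft_torque': array([-0.00048833, -0.01014808, -0.01070612]), 'grasp_force': 0.0, 'grip_width': 0.08545654179138412}
scene toolbox 0.96 [225. 266.] 6045 med [0.688 0.06  0.11 ] ztop 0.114 rect [611.  50.] [199. 259.] 6
scene lid_handle 0.6 [216. 268.] 3785 med [0.647 0.055 0.112] ztop 0.115 rect [612.  51.] [197. 260.] 7
scene tray 0.64 [225. 189.] 2417 med [ 0.627 -0.157  0.036] ztop 0.084 rect [ 686. -139.] [217. 121.] 8
scene case 0.96 [226. 333.] 2411 med [0.642 0.247 0.079] ztop 0.
[... 1295 characters left out ...]
. 243.] [154. 128.] 4
top brush 0.94 [192. 128.] 579 med [0.538 0.423 0.05 ] ztop 0.08 rect [540. 428.] [26. 91.] 74
top brush 0.9 [274. 111.] 636 med [0.283 0.463 0.048] ztop 0.079 rect [276. 470.] [27. 92.] 78
top mount_a 0.41 [166. 245.] 96 med [0.642 0.048 0.131] ztop 0.138 rect [641.  47.] [33. 26.] 34
top clamp 0.29 [157. 304.] 1960 med [ 0.662 -0.149  0.009] ztop 0.087 rect [ 655. -143.] [151. 122.] 6
top jar 0.57 [207. 384.] 575 med [ 0.51  -0.392  0.098] ztop 0.106 rect [ 512. -403.] [60. 64.] 0
top lamp 0.56 [117. 246.] 207 med [0.8   0.053 0.041] ztop 0.051 rect [804.  54.] [30. 55.] 1
top can 0.81 [114. 284.] 436 med [ 0.795 -0.056  0.143] ztop 0.155 rect [806. -58.] [48. 48.] 41
```

Run:
```python
import cv2,numpy as np
a=cv2.imread('pics/top0.png')[90:310,70:420]
b=cv2.imread('pics/scene0.png')[130:300,90:430]
a=cv2.resize(a,(560,352),interpolation=2); b=cv2.resize(b,(490,245),interpolation=2)
o=np.zeros((600,600,3),np.uint8); o[:352,:560]=a; o[352:597,:490]=b
cv2.imwrite('pics/v1.png',o)
```

```text
(no output)
```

View pics/v1.png

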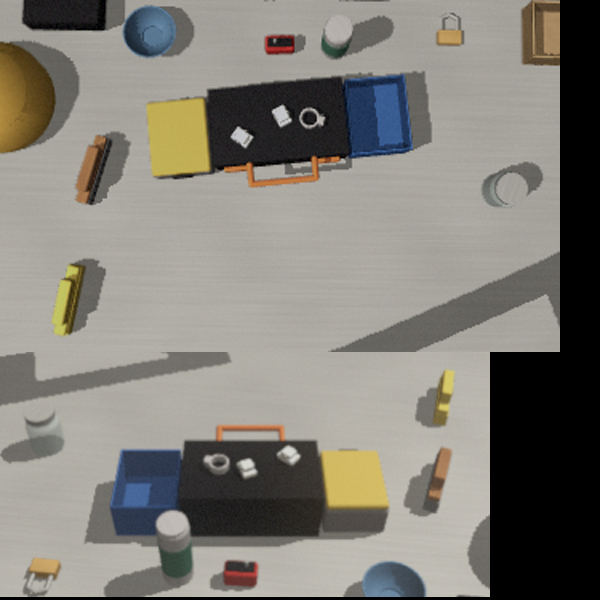

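The picture shows the brown brush on the left at about (93,168) in the crop and the yellow look-alike at (68,298). The blue tray is at the toolbox's -y end (377,115). The three parts on the lid are at (242,136), (281,115) and (311,118). Next I compute the part positions in the toolbox frame and make a small turn test.

Run:
```python
from h import *
img=cv2.cvtColor(cv2.imread('pics/top0.png'),cv2.COLOR_BGR2RGB); dep=np.load('top0.npy')
P=cloud('top',np.ones(dep.shape,bool),dep)
# yaw from lid edge: lid-level points
m=(P[:,2]>.105)&(P[:,2]<.122)&(abs(P[:,1]-.05)<.2)&(P[:,0]>.5)&(P[:,0]<.75)
rc=cv2.minAreaRect((P[m][:,:2]*1000).astype(np.float32)); print(rc)
yaw=np.deg2rad(7.3); ex=np.array([np.cos(yaw),np.sin(yaw)]); ey=np.array([-ex[1],ex[0]])
L=(P[:,:2]-[.631,.053]); L=np.c_[L@ex,L@ey,P[:,2]]
mm=(L[:,2]>.105)&(L[:,2]<.122)
q=L[mm&(abs(L[:,0]+0)<.15)&(abs(L[:,1])<.11)]; print('lid x',np.percentile(q[:,0],[.5,50,99.8]))
q=L[mm&(abs(L[:,0])<.05)&(abs(L[:,1])<.2)]; print('lid y',np.percentile(q[:,1],[.2,50,99.8]))
gray=img.astype(int).sum(2)
for uv in [(221,175),(245.6,162),(264,164)]:
    w=atz('top',[uv],.13)[0]; d=w[:2]-[.631,.053]; print(uv,w.round(3),(d@ex).round(3),(d@ey).round(3))
```

```text
((610.7181396484375, 51.57386016845703), (196.01022338867188, 260.4780578613281), 6.714449882507324)
lid x [-0.11718204 -0.00427467  0.07775378]
lid y [-0.12874243  0.00469858  0.13042912]
(221, 175) [0.6   0.121 0.13 ] -0.022 0.071
(245.6, 162) [0.641 0.047 0.13 ] 0.009 -0.007
(264, 164) [ 0.636 -0.009  0.13 ] -0.003 -0.062
```

Request:
servo_tool(
  commands=[
    [85,0,0,0,-0.1],
    [85,0,0,0,0],
  ],
)

```text
clock: 1.35
eef_pos: [0.1863, -0.464, 0.2393]
tool_rot: [0.971, 0.238, -0.0, 0.0]
ft_force: [-0.2, -0.6, 0.1]
grip_width: 0.0847
grasp_force: 0.0
```

```bash
python3 -c "
from h import *
o=status.get_obs();print(o['joint_pos'].round(3),o['eef_pos'].round(3),R.from_quat(o['tool_rot']).as_matrix().round(3).tolist())"
```

```text
[-1.189  0.241  0.005  1.335 -0.     1.472] [ 0.186 -0.464  0.239] [[0.887, 0.462, -0.0], [0.462, -0.887, -0.0], [-0.0, 0.0, -1.0]]
```

Request:
servo_tool(
  commands=[
    [85,0,0,0,-0.185],
    [85,0,0,0,-0.185],
    [85,0,0,0,-0.185],
    [85,0,0,0,-0.185],
    [85,0,0,0,-0.185],
    [85,0,0,0,-0.185],
    [85,0,0,0,-0.185],
    [85,0,0,0,-0.185],
    [85,0,0,0,-0.185],
    [85,0,0,0,-0.185],
    [85,0,0,0,-0.185],
    [85,0,0,0,-0.185],
    [85,0,0,0,-0.185],
    [85,0,0,0,0],
  ],
)

```text
clock: 3.1
eef_pos: [0.1863, -0.464, 0.2393]
tool_rot: [0.129, 0.992, -0.0, 0.0]
ft_force: [0.2, 0.7, 0.1]
grip_width: 0.0851
grasp_force: 0.0
```

Request:
servo_tool(
  commands=[
    [85,-3,25,0,0],
    [85,-6,50,0,0],
    [85,-6,50,0,0],
    [85,-6,50,0,0],
    [85,-6,50,0,0],
    [85,-6,50,0,0],
    [85,-6,50,0,0],
    [85,-6,50,0,0],
    [85,-6,50,0,0],
    [85,-6,50,0,0],
    [85,-6,50,0,0],
    [85,-6,50,0,0],
    [85,-6,50,0,0],
    [85,-6,50,0,0],
    [85,-6,50,0,0],
    [85,-6,50,0,0],
    [85,-6,50,0,0],
    [85,-6,50,0,0],
    [85,-6,50,0,0],
    [85,-3,28,0,0],
  ],
)

```text
clock: 5.6
eef_pos: [0.5371, 0.4318, 0.2382]
tool_rot: [0.129, 0.992, -0.0, -0.0]
ft_force: [0.6, 0.2, -0.0]
grip_width: 0.085
grasp_force: 0.0
```

Request:
servo_tool(
  commands=[
    [85,0,0,0,0],
    [85,0,0,0,0],
  ],
)

```text
clock: 5.85
eef_pos: [0.5366, 0.4288, 0.2389]
tool_rot: [0.128, 0.992, -0.001, -0.0]
ft_force: [-0.6, -0.2, -0.2]
grip_width: 0.0848
grasp_force: 0.0
```

```bash
cat > b.py <<'E'
from h import *
o=status.get_obs(); img,dep=viewer.camera('wrist'); save('w1',img)
print(o['eef_pos'].round(4),o['joint_pos'].round(3))
Rt=R.from_quat(o['tool_rot']).as_matrix(); print(np.rad2deg(np.arctan2(Rt[1,0],Rt[0,0])))
for r in viewer.masks_of('wrist','brush')[:2]:
    P=cloud('wrist',r['mask'],dep,o); Q=P[(P[:,2]>.064)&(P[:,2]<.085)]
    rc=cv2.minAreaRect((Q[:,:2]*1000).astype(np.float32)); print(r['p'],r['pixel'],P[:,2].max(),len(Q),rc)
    d=np.r_[np.array(rc[0])/1000,.048]-o['eef_pos']; print('tool shift',(Rt.T@d*1000).round(1))
E
python3 b.py
```

```text
[0.5366 0.4288 0.2389] [ 0.674  0.643  0.624  1.553 -0.     0.931]
165.2780021726061
0.78 [162.9, 256.0] 0.07555130150796313 1810 ((537.9322509765625, 427.1385192871094), (24.024120330810547, 88.62461853027344), 74.447998046875)
tool shift [ -1.8  -1.1 190.9]
```

Request:
servo_tool(
  commands=[
    [85,-1,-1,30,0.014],
    [85,-1,0,40,0],
    [85,0,0,40,0],
    [85,0,0,40,0],
    [85,0,0,30,0],
    [85,0,0,11,0],
    [85,0,0,0,0],
    [85,0,0,0,0],
    [0,0,0,0,0],
    [0,0,0,0,0],
    [0,0,0,0,0],
    [0,0,0,0,0],
    [0,0,0,0,0],
    [0,0,0,0,0],
    [0,0,0,0,0],
    [0,0,0,0,0],
  ],
)

```text
clock: 7.95
eef_pos: [0.5387, 0.4282, 0.0486]
tool_rot: [0.134, 0.991, 0.0, 0.0]
ft_force: [0.6, -0.4, 3.8]
grip_width: 0.0233
grasp_force: 59.4
```

Request:
servo_tool(
  commands=[
    [0,0,0,-15,0],
    [0,0,0,-35,0],
    [0,0,0,-40,0],
    [0,0,0,-40,0],
    [0,0,0,-30,-0.1],
    [0,0,0,-12,-0.15],
    [0,0,0,0,-0.14],
    [0,-3,-15,0,0],
    [0,-7,-36,0,0],
    [0,-7,-40,0,0],
    [0,-7,-40,0,0],
    [0,-7,-40,0,0],
    [0,-7,-40,0,0],
    [0,-7,-36,0,0],
    [0,-4,-21,0,0],
    [0,0,0,0,0],
    [0,0,0,0,0],
    [0,0,0,0,0],
  ],
)

```text
clock: 10.2
eef_pos: [0.6191, 0.1692, 0.2202]
tool_rot: [-0.061, 0.998, 0.0, -0.0]
ft_force: [-0.0, 0.2, -0.9]
grip_width: 0.023
grasp_force: 59.0
```

```bash
cat > c.py <<'E'
from h import *
o=status.get_obs(); 
print(o['eef_pos'].round(4),o['joint_pos'].round(3),o['grip_width'],o['ft_force'].round(1))
Rt=R.from_quat(o['tool_rot']).as_matrix(); print(np.rad2deg(np.arctan2(Rt[1,0],Rt[0,0])))
ims=[]
for n,(r0,r1,c0,c1) in dict(wrist=(0,384,0,512),top=(100,260,170,350)).items():
    img,dep=viewer.camera(n); im=img[r0:r1,c0:c1]; ims.append(cv2.resize(im,(400,int(400*im.shape[0]/im.shape[1]))))
h=max(i.shape[0] for i in ims); save('v2',np.hstack([cv2.copyMakeBorder(i,0,h-i.shape[0],0,0,0) for i in ims]))
E
python3 c.py
```

```text
[0.6191 0.1692 0.2202] [0.267 0.539 0.399 1.43  0.    0.144] 0.022984231633363873 [-0.   0.2 -0.9]
-172.96217498460197
```

View pics/v2.png

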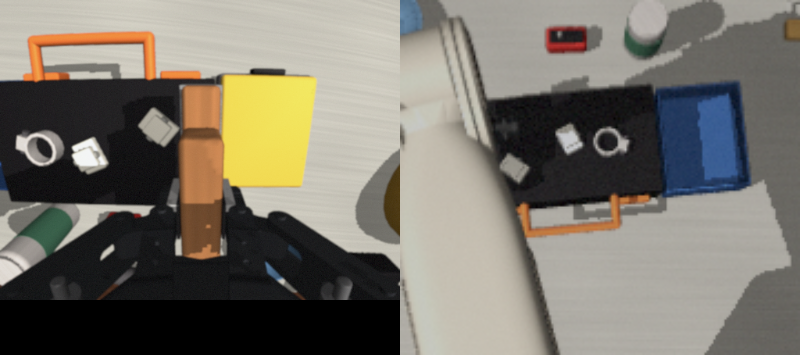

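The wrist view shows the brush parallel to the toolbox end at columns 180–220, with all three parts on its tray side: mounts at (158,127) and (90,155), clamp at (40,147). I lower it and sweep.

Request:
servo_tool(
  commands=[
    [0,0,0,20,0],
    [0,0,0,24,0],
    [0,0,0,10,0],
    [0,0,0,4,0],
    [0,0,0,0,0],
    [0,0,0,0,0],
  ],
)

```text
clock: 11.05
eef_pos: [0.6201, 0.1681, 0.1634]
tool_rot: [-0.061, 0.998, 0.0, 0.001]
ft_force: [-0.3, 0.3, -1.5]
grip_width: 0.0234
grasp_force: 59.0
```

Request:
servo_tool(
  commands=[
    [0,0,-8,0,0],
    [0,0,-15,0,0],
    [0,0,-18,0,0],
    [0,0,-18,0,0],
    [0,0,-18,0,0],
    [0,0,-18,0,0],
    [0,0,-18,0,0],
    [0,0,-18,0,0],
    [0,0,-18,0,0],
    [0,0,-18,0,0],
    [0,0,-18,0,0],
    [0,0,-18,0,0],
    [0,0,-18,0,0],
    [0,0,-18,0,0],
    [0,0,-18,0,0],
    [0,0,-18,0,0],
    [0,0,-6,0,0],
    [0,0,0,0,0],
    [0,0,0,0,0],
  ],
)

```text
clock: 13.42
eef_pos: [0.6535, -0.1104, 0.1623]
tool_rot: [-0.061, 0.998, 0.0, -0.0]
ft_force: [-0.5, 0.5, -1.2]
grip_width: 0.0234
grasp_force: 59.1
```

Request:
servo_tool(
  commands=[
    [0,0,0,-15,0],
    [0,0,0,-30,0],
    [0,0,0,-25,0],
    [0,0,20,-10,0],
    [0,0,40,0,0],
    [0,0,40,0,0],
    [0,0,30,0,0],
    [0,0,0,0,0],
    [0,0,0,0,0],
  ],
)

```text
clock: 14.55
eef_pos: [0.6374, 0.0189, 0.2422]
tool_rot: [-0.061, 0.998, -0.0, -0.0]
ft_force: [0.3, -1.7, -2.9]
grip_width: 0.0235
grasp_force: 59.2
```

```bash
sed -i "s/'v2'/'v3'/;s/100,260,170,350/100,260,200,380/" c.py; python3 c.py
```

```text
[0.6374 0.0189 0.2422] [ 0.03   0.525  0.433  1.478 -0.    -0.093] 0.023521461914511085 [ 0.3 -1.7 -2.9]
-172.98119610146657
```

View pics/v3.png

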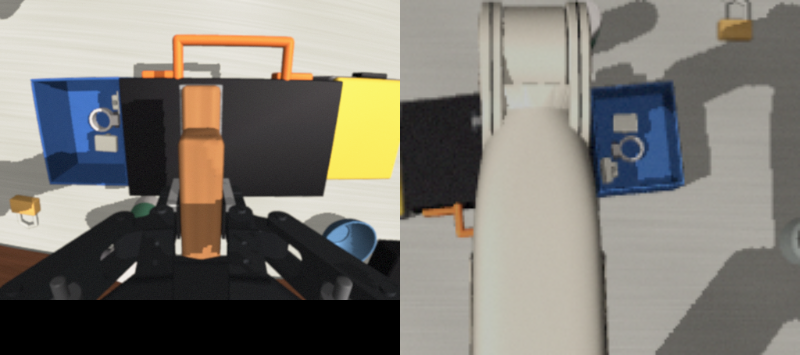

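All three parts are in the tray (clamp (632,148), mounts (625,123) and (610,170) in the top view) and the lid is clear. I carry the brush back to its place on the shelf.

Request:
servo_tool(
  commands=[
    [0,2,18,0,0],
    [0,4,36,0,0],
    [0,5,45,0,0],
    [0,5,45,0,0],
    [0,5,45,0,0],
    [0,5,45,0,0],
    [0,5,45,0,0],
    [0,5,45,0,0],
    [0,5,45,0,0],
    [0,3,30,0,0],
    [0,2,19,0,0],
    [0,0,0,25,0],
    [0,0,0,40,0],
    [0,0,0,40,0],
    [0,0,0,40,0],
    [0,0,0,25,0],
    [0,0,0,10,0],
    [0,0,0,6,0],
    [0,0,0,0,0],
    [0,0,0,0,0],
  ],
)

```text
clock: 17.15
eef_pos: [0.5424, 0.4279, 0.0578]
tool_rot: [-0.061, 0.998, 0.001, 0.001]
ft_force: [-0.2, 0.5, -1.9]
grip_width: 0.0232
grasp_force: 59.3
```

Request:
servo_tool(
  commands=[
    [0,0,0,5,0],
    [0,0,0,3,0],
    [0,0,0,0,0],
    [0,0,0,0,0],
  ],
)

```text
clock: 17.65
eef_pos: [0.5418, 0.4275, 0.0487]
tool_rot: [-0.061, 0.998, 0.0, 0.0]
ft_force: [-0.4, -0.3, 2.4]
grip_width: 0.0234
grasp_force: 59.5
```

Request:
servo_tool(
  commands=[
    [40,0,0,0,0],
    [70,0,0,0,0],
    [85,0,0,0,0],
    [85,0,0,0,0],
    [85,0,0,0,0],
    [85,0,0,0,0],
    [85,0,0,-20,0],
    [85,0,0,-40,0],
    [85,0,0,-40,0],
    [85,0,0,-40,0],
    [85,0,0,-40,0],
    [85,0,0,-10,0.1],
    [85,0,0,0,0.185],
    [85,0,0,0,0.185],
    [85,0,0,0,0.185],
    [85,0,0,0,0.185],
    [85,0,0,0,0.185],
    [85,0,0,0,0.185],
    [85,0,0,0,0.185],
    [85,0,0,0,0.176],
  ],
)

```text
clock: 20.15
eef_pos: [0.5416, 0.4274, 0.2383]
tool_rot: [0.665, 0.747, -0.0, -0.0]
ft_force: [0.8, -1.1, 0.0]
grip_width: 0.085
grasp_force: 0.0
```

```bash
sed -i "s/'v3'/'v4'/;s/100,260,200,380/100,270,100,380/" c.py; python3 c.py; python3 -c "
from h import *
_,dep=viewer.camera('top')
for l in ['brush','lid_handle']:
  for r in viewer.masks_of('top',l)[:2]: P=cloud('top',r['mask'],dep); print(l,r['p'],np.median(P,0).round(3),P[:,2].max().round(3))
for r in viewer.spot_point('top','lid_handle')[:2]: print(r, atz('top',[r['pixel'][::-1]],.106))
"
```

```text
[0.5416 0.4274 0.2383] [0.668 0.65  0.634 1.555 0.    2.124] 0.08502161685763908 [ 0.8 -1.1  0. ]
96.59956297173373
brush 0.92 [0.536 0.42  0.049] 0.084
lid_handle 0.96 [0.627 0.053 0.114] 0.123
{'pixel': [200.9, 244.2], 'p': 0.57} [[0.52441211 0.0493993  0.106     ]]
```

View pics/v4.png

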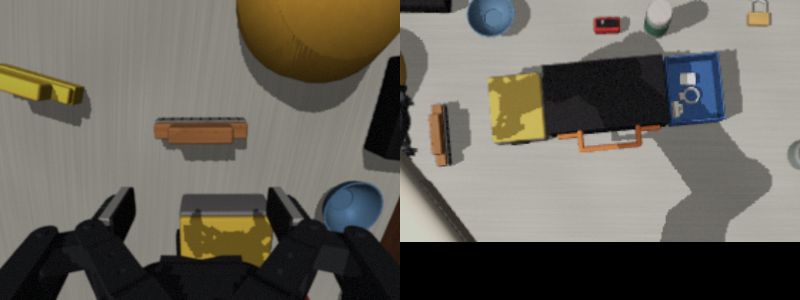

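The brush stands on the shelf at (440,135) in the top view, with the parts in the tray at (690,95). I move above the handle and look.

Request:
servo_tool(
  commands=[
    [85,-20,-4,0,0],
    [85,-42,-7,0,0],
    [70,-45,-8,0,0],
    [60,-45,-8,0,0],
    [50,-45,-8,0,0],
    [40,-45,-8,0,0],
    [30,-45,-8,0,0],
    [30,-45,-8,0,0],
    [30,-35,-4,0,0],
    [30,-13,-2,0,0],
    [30,0,0,0,0],
    [30,0,0,0,0],
    [30,0,0,0,0],
  ],
)

```text
clock: 22.08
eef_pos: [0.523, 0.0435, 0.2382]
tool_rot: [0.662, 0.749, 0.0, -0.0]
ft_force: [-0.1, 0.2, -0.1]
grip_width: 0.0298
grasp_force: 0.0
```

```bash
cat > d.py <<'E'
from h import *
o=status.get_obs(); img,dep=viewer.camera('wrist'); 
Rt=R.from_quat(o['tool_rot']).as_matrix(); print(o['eef_pos'].round(4),o['grip_width'],np.rad2deg(np.arctan2(Rt[1,0],Rt[0,0])))
hsv=cv2.cvtColor(img,cv2.COLOR_RGB2HSV); m=(hsv[...,0]>5)&(hsv[...,0]<18)&(hsv[...,1]>150)&(hsv[...,2]>90)
v,u=np.nonzero(m&(dep>0)); P=cloud('wrist',m,dep,o)
k=(P[:,2]>.09)&(P[:,2]<.125)&(abs(P[:,0]-.52)<.06); P=P[k]
T=(P-o['eef_pos'])@Rt*1000
np.save('T.npy',T)
c=np.abs(T[:,0])<50
h,e=np.histogram(T[:,1],bins=np.arange(-60,80,4)); print(list(zip(e.astype(int),h)))
bar=T[T[:,1]<np.percentile(T[:,1],1)+11]; print('bar tool xyz med',np.median(bar,0).round(1),bar.min(0).round(1),bar.max(0).round(1), 'slope',np.polyfit(bar[:,0],bar[:,1],1))
cv2.imwrite('pics/v5.png',cv2.cvtColor(img,cv2.COLOR_RGB2BGR))
E
python3 d.py
```

```text
[0.523  0.0435 0.2382] 0.02984795824886335 97.048162953548
[(np.int64(-60), np.int64(0)), (np.int64(-56), np.int64(0)), (np.int64(-52), np.int64(0)), (np.int64(-48), np.int64(0)), (np.int64(-44), np.int64(0)), (np.int64(-40), np.int64(0)), (np.int64(-36), np.int64(0)), (np.int64(-32), np.int64(0)), (np.int64(-28), np.int64(0)), (np.int64(-24), np.int64(0)), (np.int64(-20), np.int64(0)), (np.int64(-16), np.int64(0)), (np.int64(-12), np.int64(232)), (np.int64(-8), np.int64(554)), (np.int64(-4), np.int64(624)), (np.int64(0), np.int64(85)), (np.int64(4), np.int64(93)), (np.int64(8), np.int64(88)), (np.int64(12), np.int64(99)), (np.int64(16), np.int64(85)), (np.int64(20), np.int64(102)), (np.int64(24), np.int64(102)), (np.int64(28), np.int64(65)), (np.int64(32), np.int64(58)), (np.int64(36), np.int64(20)), (np.int64(40), np.int64(0)), (np.int64(44), np.int64(0)), (np.int64(48), np.int64(0)), (np.int64(52), np.int64(0)), (np.int64(56), np.int64(0)), (np.int64(60), np.int64(0)), (np.int64(64), np.int64(0)), (np.int64(68), np.int64(0)), (np.int64(72), np.int64(0))]
bar tool xyz med [  5.6  -4.6 128. ] [-67.8  -9.8 125.4] [ 64.4   0.9 133.2] slope [ 4.21954315e-03 -4.61300516e+00]
```

View pics/v5.png

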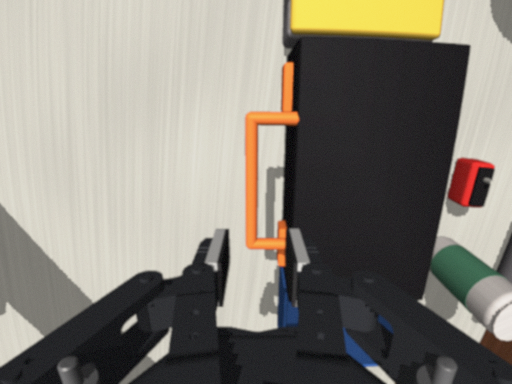

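The bar runs through (252,180) between its brackets, parallel to the pads, with 4.6 mm lateral offset. I descend, grip and lift along the arc.

Request:
servo_tool(
  commands=[
    [30,0,-4.5,20,0],
    [30,0,0,40,0],
    [30,0,0,35,0],
    [30,0,0,25,0],
    [30,0,0,15,0],
    [30,0,0,6,0],
    [30,0,0,0,0],
    [30,0,0,0,0],
    [0,0,0,0,0],
    [0,0,0,0,0],
    [0,0,0,0,0],
    [0,0,0,0,0],
    [0,0,0,0,0],
    [0,0,0,0,0],
  ],
)

```text
clock: 23.88
eef_pos: [0.5178, 0.0416, 0.0983]
tool_rot: [0.663, 0.748, -0.0, -0.0]
ft_force: [-3.6, 0.0, 4.6]
grip_width: 0.01
grasp_force: 58.5
```

```bash
python3 -c "
import numpy as np
t=np.deg2rad(np.arange(0,61,3)); x=-190*np.cos(t)+6*np.sin(t); z=190*np.sin(t)+6*np.cos(t)
print(np.c_[np.diff(x),-np.diff(z)].round(1).tolist())"
```

```text
[[0.6, -9.9], [1.1, -9.9], [1.6, -9.8], [2.1, -9.7], [2.6, -9.6], [3.1, -9.4], [3.6, -9.3], [4.1, -9.1], [4.6, -8.8], [5.0, -8.6], [5.5, -8.3], [5.9, -8.0], [6.3, -7.7], [6.7, -7.4], [7.1, -7.0], [7.4, -6.6], [7.8, -6.2], [8.1, -5.8], [8.4, -5.4], [8.6, -4.9]]
```

Request:
servo_tool(
  commands=[
    [0,0,0.6,-9.9,0],
    [0,0,1.1,-9.9,0],
    [0,0,1.6,-9.8,0],
    [0,0,2.1,-9.7,0],
    [0,0,2.6,-9.6,0],
    [0,0,3.1,-9.4,0],
    [0,0,3.6,-9.3,0],
    [0,0,4.1,-9.1,0],
    [0,0,4.6,-8.8,0],
    [0,0,5,-8.6,0],
    [0,0,0,0,0],
    [0,0,0,0,0],
  ],
)

```text
clock: 25.38
eef_pos: [0.5443, 0.0447, 0.1924]
tool_rot: [0.663, 0.748, -0.002, -0.001]
ft_force: [-10.9, -1.7, 5.1]
grip_width: 0.0096
grasp_force: 58.8
```

Request:
servo_tool(
  commands=[
    [0,0,5.5,-8.3,0],
    [0,0,5.9,-8,0],
    [0,0,6.3,-7.7,0],
    [0,0,6.7,-7.4,0],
    [0,0,7.1,-7,0],
    [0,0,7.4,-6.6,0],
    [0,0,7.8,-6.2,0],
    [0,0,8.1,-5.8,0],
    [0,0,8.4,-5.4,0],
    [0,0,8.6,-4.9,0],
    [0,0,0,0,0],
    [0,0,0,0,0],
    [0,0,0,0,0],
  ],
)

```text
clock: 27.0
eef_pos: [0.6185, 0.0533, 0.264]
tool_rot: [0.663, 0.748, 0.002, 0.003]
ft_force: [-7.6, -2.4, 12.9]
grip_width: 0.0097
grasp_force: 61.6
```

Run:
```python
from h import *
o=status.get_obs(); print(o['eef_pos'].round(4),o['ft_force'].round(1),o['grip_width'])
img,dep=viewer.camera('scene')
for r in viewer.masks_of('scene','lid')[:2]: 
    P=cloud('scene',r['mask'],dep); yaw=np.deg2rad(7); ex=np.array([np.cos(yaw),np.sin(yaw)])
    x=(P[:,:2]-[.6335,.0543])@ex; y=(P[:,:2]-[.6335,.0543])@np.array([-ex[1],ex[0]])
    k=(abs(y)<.125)&(P[:,2]>.125)&(P[:,2]<.225)&(abs(y)>.07)
    # robust line fit of the upper face (dominant plane)
    v=cv2.fitLine(np.c_[x[k],P[k,2]].astype(np.float32),cv2.DIST_HUBER,0,.001,.001).ravel()
    print(r['p'],k.sum(),v,np.rad2deg(np.arctan2(v[1],v[0])))
a=cv2.resize(img[120:310,90:430],(600,335)); save('v6',a)
```

```text
[0.6185 0.0533 0.264 ] [-7.6 -2.4 12.9] 0.009700499562989595
0.59 1928 [ 0.49233186 -0.8704076   0.04406012  0.17569351] -60.506035
```

View pics/v6.png

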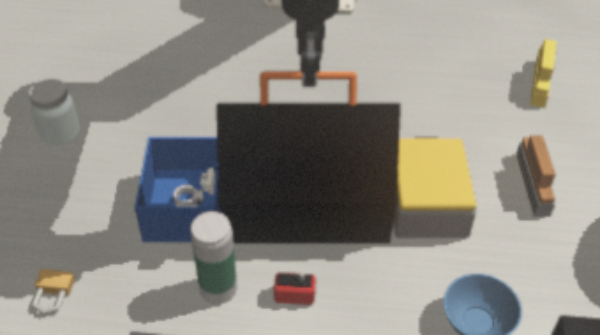

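The lid measures about 60.5° with the fingers on the bar at (310,78). The brush stands on the shelf at (537,170), and the jar, lamp and can are where they were. I hand the job in.

```bash
python3 -c "
from h import *
print(bot.job_done())"
```

```text
the job is handed in; nothing more can be done
None
```

I swept both mounts and the clamp into the tray, put the brush back on the shelf, and handed the job in with the fingers holding the lid at about 60.5°; the verdict wasn't reported back.

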